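# Check a warming plate with a surface probe

### The job

Slide the copper test disc, without lifting it, across the warming plate until it drops flat into the round recess. Then take the yellow surface probe out of its stand and, holding it upright, touch its sprung foot gently, for about half a second each so that the foot visibly gives, onto the white dot in the middle of the disc, next onto the red pad and last onto the blue pad. Hang the probe back in the fork of its stand, upright by its collar, leaving the disc seated and the canister, glass jar and mug standing where they are.

Things in the scene. Friction and masses are not known exactly. Their poses are not given: they have to be found in the camera images.
- hotplate: fixed grey warming plate, a slab 220 (its x) x 400 (its y) x 30 mm with a flat top and one round recess; origin at the centre of its underside on the counter, so its top is at z = 30 mm; turned up to 0.35 rad about the vertical
- recess (a point): centre of the round recess (black floor) at the level of the warming plate's top; the recess is 106 mm across and 7 mm deep, 50 mm from the plate's centre towards its +y
- disc: loose copper test disc, 100 mm across, 16 mm thick, 0.3 to 0.56 kg, white dot in the middle of its top; origin at the centre of its underside. Starts flat on the warming plate's top, on the -y side of the recess; too wide for most grippers, it slides when pushed at its rim. Seated, its underside is 7 mm below the plate's top and 9 mm stand above it
- dot (a point): middle of the white dot (24 mm across) on the disc's top face
- red_point (a point): middle of the top of the red test pad
- blue_point (a point): middle of the top of the blue test pad
- pad_red: red round test pad, 24 mm across, 4 mm high, fixed on the warming plate's top, on the +y side of the recess; origin at the centre of its underside
- pad_blue: blue round test pad, same size and kind as the red one, beside it, 80 to 100 mm away; which of the two is nearer to the robot varies
- probe: loose surface-thermometer probe, 0.13 kg, hanging upright in its stand. Heights from its origin: square yellow handle 26 x 26 mm, black cap, 8 to 70 mm (flats across x and y); steel collar 36 mm across, 0 to 8 mm; shaft 10 mm across down to -55 mm; sprung brass foot below. Origin on its axis at the collar's underside; z points up. It starts within 6 mm of seat
- tip (a point): middle of the underside of the brass foot (10 mm across), 77 mm below the probe's origin when not pressed
- foot (a joint): how far the sprung foot is pushed in, m: 0 = out, 0.012 = its end stop; spring 0.6 N at first, rising 0.3 N per mm to 4 N
- stand: fixed dark stand, left or right of the warming plate: base 100 x 90 x 10 mm, post at its +x end, and a flat steel fork of two level prongs (16 mm wide, 8 mm thick, 16 mm slot between, top at z = 100 mm) running from the post to its -x; the slot's open end is 30 mm from the origin. Origin: centre of the base's underside; turned up to 0.5 rad
- seat (a point): the probe's place in the fork: in the middle of the slot, at the level of the prongs' top, 100 mm above the stand's origin; the probe's collar rests on the prongs here with its shaft in the slot
- canister: bystander, loose: white jar with dark lid and paper label, 80 mm across, 110 mm tall; origin at the centre of its underside
- jar: bystander, loose: clear glass jar with brass lid, 66 mm across, 100 mm tall; origin at the centre of its underside
- mug: bystander, loose: blue mug, 80 mm across, 90 mm tall; origin at the centre of its underside
There are look-alikes about, which are no part of the job. Leave any brown or green look-alike of the stand alone.

How it is judged:
By the outcome, as a careful person would: the job done as asked, in the order asked, and still so for the second after the job is handed in, with the robot touching nothing.
It also fails if it takes over 72 s, if anything falls off the work surface, if the arm or the gripper's body presses on something with over 40 N, if the wrist force passes 120 N, or if a joint passes its speed limit or range.

### The arm

A 6-joint arm with a two-finger parallel gripper is mounted at the origin on the work surface. World frame = base frame: x ahead of the robot, y to its left, z up, the work surface at z = 0. Lengths are in m, angles in rad, forces in N, time in s.
With the tool pointing down it reaches from about 0.35 to 0.975 m from the base axis. Payload 7.1 kg.
Tool frame: the origin (TCP) lies midway between the tips of the shut fingers; the grasp point (between the pads) lies 19 mm behind it; z points along the fingers, y is the line along which they close (so a half turn about z gives the same grasp; the last joint's range is limited). The gripper opens to 88 mm and grips with 3 to 60 N. Pads are 20 mm wide; open, the fingers measure 115 mm over their backs; the gripper's body (75 mm by 178 mm) begins 61 mm behind the grasp point.
Start: joints at [-1.284, 0.423, 1.63, -0, 1.089, -0.019], TCP at [0.188, -0.596, 0.223] pointing down, gripper open.
Joint ranges: [-3, 3], [-0.9, 2.11], [0.09, 2.58], [-1.31, 4.45], [0.11, 2.69], [-2.54, 2.54]. Speed limits (rad/s): [2.39, 2.39, 3.01, 3.14, 3.14, 3.14].

### API

Orientations are given as a unit quaternion [w, x, y, z].
In Python, from station import move_pose, movel, movej, command_gripper, wait, inverse_kinematics, read_camera, camera_info, MotionError, job_done, get_time, get_joint_pos, get_qvel, get_effort, get_tcp_pos, get_ee_rot, get_ft_force, get_ft_torque, get_grip_width, get_finger_force gives the robot as it stands. Calls block until the motion is done:
- move_pose(position, orientation): joint-space move of the TCP to a pose.
- movel(position, frame=None, v=0.15, until_force=None): straight line of the TCP; frame=None keeps the orientation; v is the mean speed in m/s. With until_force (N) it stops when the force on the tool has changed by that much, and returns True; else False.
- movej(angles): joint-space move.
- command_gripper(opening): opening from 0.0 (shut) to 1.0 (fully open); the grip force is fixed at half the most; returns when the fingers have stopped.
- wait(seconds).
- inverse_kinematics(position, orientation): joint angles nearest the present ones, or None.
- read_camera(name): name is "scene" or "top" or "wrist"; returns the picture (420x560x3 uint8, red, green, blue); there is no depth.
- camera_info(name): a dict with "intrinsics" (3x3 intrinsics, pixels), "dist" ([k1, k2, p1, p2, k3] as OpenCV has them; the pictures are not rectified), "T" (4x4, takes a point from camera to world coordinates); the wrist camera has in their place "tool_from_camera" (4x4, takes a point from camera to tool coordinates, whose origin is the TCP and whose axes are the flange's). Camera axes: x right, y up, looking along -z (the intrinsics and any distortion apply to the point x, -y, -z); pixel columns grow to the right and rows downward; lengths in m; the calibration is good to about 2 mm. A picture is of the moment at which its call begins: read the wrist's pose just before it. camera_info takes no time and is no camera call.
A pose or a line that the arm cannot do raises MotionError and nothing moves.
- job_done(): hands the job in; it is judged then, once.
Readings, each from a call of its own:
- get_time(): time.
- get_joint_pos(): joint angles.
- get_qvel(): joint speeds.
- get_effort(): joint torques, N m.
- get_tcp_pos(): TCP position.
- get_ee_rot(): TCP orientation.
- get_ft_force(): force on the tool from outside, world axes, zero at the start.
- get_ft_torque(): the same for the moment, N m.
- get_grip_width(): opening from 0.0 (shut) to 1.0 (fully open).
- get_finger_force(): force on a finger pad.
Only numpy, scipy, OpenCV 4.12 (cv2) and the standard library are available. Lean on these libraries where they do the work, as an engineer would, in place of code of your own. Each camera call takes 0.05 s, during which the arm holds its last target. There are 200 camera calls.

## Working session

There is one attempt and no reset: what is moved stays moved. The work goes in short steps, each a Python script; the robot and the scene stay as the last script left them, time stands still between calls to the robot, and variables do not carry over. Pictures are saved under pics/ and viewed, at most 10 in all, crops included, and the job is handed in when it is done.

```bash
ls; mkdir -p pics; python3 - <<'E'
from station import *
import cv2,numpy as np
for n in("scene","top"):
    im=read_camera(n); cv2.imwrite(f"pics/{n}0.png",im[:,:,::-1]); c=camera_info(n)
    print(n,np.round(c["intrinsics"],1).tolist(),c["dist"],np.round(c["T"],3).tolist())
print(camera_info("wrist")); print(get_time(),get_ee_rot())
E
```

```text
pics
scene [[464.7, 0.0, 270.9], [0.0, 464.7, 206.5], [0.0, 0.0, 1.0]] [0.01957533 0.         0.         0.         0.        ] [[-0.559, -0.694, 0.455, 1.012], [0.829, -0.461, 0.315, 0.438], [-0.009, 0.553, 0.833, 1.139], [0.0, 0.0, 0.0, 1.0]]
top [[437.3, 0.0, 281.8], [0.0, 437.3, 207.4], [0.0, 0.0, 1.0]] [-0.02541214  0.          0.          0.          0.        ] [[0.005, 0.995, -0.104, 0.314], [-1.0, 0.006, 0.009, 0.048], [0.01, 0.104, 0.995, 1.36], [0.0, 0.0, 0.0, 1.0]]
{'intrinsics': array([[322.9990732 ,   0.        , 280.13344751],
       [  0.        , 322.9990732 , 207.6121091 ],
       [  0.        ,   0.        ,   1.        ]]), 'dist': array([-0.01989973,  0.        ,  0.        ,  0.        ,  0.        ]), 'tool_from_camera': array([[ 3.81679203e-04,  9.67371067e-01,  2.53363518e-01,
         6.90017861e-02],
       [ 9.99999579e-01, -1.57715222e-04, -9.04273438e-04,
         6.93700651e-04],
       [-8.34808677e-04,  2.53363757e-01, -9.67370720e-01,
        -1.61422885e-01],
       [ 0.00000000e+00,  0.00000000e+00,  0.00000000e+00,
         1.00000000e+00]])}
0.1 [-6.85948401e-04  9.88332066e-01  1.52312992e-01 -9.12598756e-05]
```

View pics/top0.png

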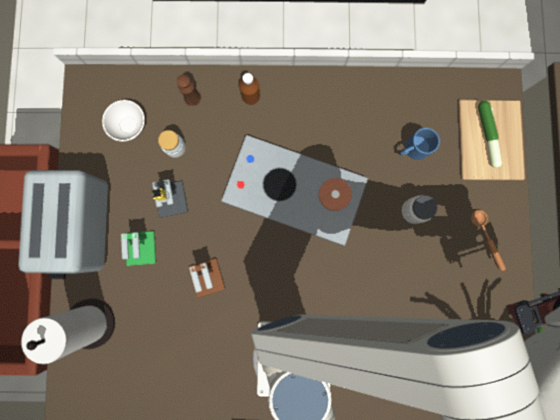

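View pics/scene0.png

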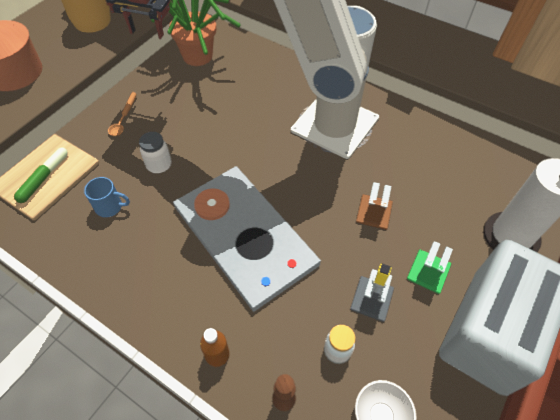

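Top view: plate around (295,190), with the disc and white dot at (335,195), recess at (280,183), red pad at (240,185) and blue pad at (250,159). The dark stand with the yellow probe is at (165,195).
Look-alikes: green stand (138,247) and brown stand (207,277), both without a probe, plus the jar's yellow lid (168,137). I choose the dark stand (165,195), which matches the scene view at (378,290).

```bash
cat > h.py <<'E'
from station import *
import cv2,numpy as np
from scipy.spatial.transform import Rotation as R
def cam(name):
    c=camera_info(name)
    if name!="wrist": return c,c["T"]
    q=get_ee_rot(); T=np.eye(4); T[:3,:3]=R.from_quat(np.roll(q,-1)).as_matrix(); T[:3,3]=get_tcp_pos()
    return c,T@c["tool_from_camera"]
def shot(name):
    c,T=cam(name); return read_camera(name),c,T
def ray(px,c,T):
    u=cv2.undistortPoints(np.array(px,float).reshape(-1,1,2),c["intrinsics"],c["dist"])[:,0]
    return T[:3,3],np.c_[u[:,0],-u[:,1],-np.ones(len(u))]@T[:3,:3].T
def onz(px,z,c,T):
    o,d=ray(px,c,T); return o+d*((z-o[2])/d[:,2])[:,None]
def proj(p,c,T):
    q=(np.atleast_2d(p)-T[:3,3])@T[:3,:3]
    return cv2.projectPoints(q*[1,-1,-1],np.zeros(3),np.zeros(3),c["intrinsics"],c["dist"])[0][:,0]
def tri(px1,a,px2,b):
    o1,d1=ray(px1,*a);o2,d2=ray(px2,*b);d1=d1[0];d2=d2[0]
    s=np.linalg.lstsq(np.c_[d1,-d2],o2-o1,rcond=None)[0]
    p,q=o1+s[0]*d1,o2+s[1]*d2
    return (p+q)/2,np.linalg.norm(p-q)
def blobs(im,f,roi=None,amin=15):
    hsv=cv2.cvtColor(im,cv2.COLOR_RGB2HSV).astype(int); m=f(*np.moveaxis(hsv,2,0)).astype(np.uint8)
    if roi:
        k=np.zeros_like(m);x0,y0,x1,y1=roi;k[y0:y1,x0:x1]=1;m*=k
    n,l,s,c=cv2.connectedComponentsWithStats(m)
    return [(c[i].round(1).tolist(),int(s[i,4]),s[i,:4].tolist()) for i in sorted(range(1,n),key=lambda i:-s[i,4]) if s[i,4]>=amin],m
RED=lambda h,s,v:((h<6)|(h>174))&(s>180)&(v>120)
BLUE=lambda h,s,v:(h>105)&(h<130)&(s>150)&(v>120)
YEL=lambda h,s,v:(h>20)&(h<34)&(s>150)&(v>90)
def down(a):
    "tool down, finger-closing line (tool y) at heading a in the world xy"
    y=np.array([np.cos(a),np.sin(a),0]);z=np.array([0,0,-1.])
    return np.roll(R.from_matrix(np.c_[np.cross(y,z),y,z]).as_quat(),1)
E
python3 - <<'E'
from h import *
V={n:shot(n) for n in("top","scene")}
rois={"top":dict(pads=(215,130,270,220),rec=(255,160,305,208),disc=(310,170,360,218),st=(140,170,195,222),prb=(145,178,178,212)),
"scene":dict(pads=(240,250,310,300),rec=(230,220,280,265),disc=(190,183,235,222),st=(345,255,400,325),prb=(360,255,400,300))}
for n,(im,c,T) in V.items():
    r=rois[n]
    for nm,f,k,z in(("red",RED,"pads",.034),("blue",BLUE,"pads",.034),("rec",lambda h,s,v:v<35,"rec",.03),
      ("dot",lambda h,s,v:(s<70)&(v>110),"disc",.046),("disc",lambda h,s,v:(s>100)&((h<18)|(h>170)),"disc",.046),("yel",YEL,"prb",.14),):
        b,m=blobs(im,f,r[k],6)
        for q in b[:2]: print(n,nm,q,onz([q[0]],z,c,T)[0].round(4))
    x0,y0,x1,y1=r["st"]
    cv2.imwrite(f"pics/st_{n}.png",cv2.resize(im[y0:y1,x0:x1,::-1],None,fx=7,fy=7,interpolation=cv2.INTER_CUBIC))
a=[cv2.imread(f"pics/st_{n}.png") for n in V];H=max(i.shape[0] for i in a)
cv2.imwrite("pics/st.png",np.hstack([cv2.copyMakeBorder(i,0,H-i.shape[0],0,0,cv2.BORDER_CONSTANT) for i in a]))
E
```

```text
top red ([240.3, 184.0], 21, [238, 182, 5, 5]) [0.5249 0.1637 0.034 ]
top blue ([249.6, 158.5], 31, [247, 156, 6, 6]) [0.6046 0.1362 0.034 ]
top rec ([285.0, 185.0], 340, [266, 169, 30, 31]) [0.5232 0.0266 0.03  ]
top rec ([265.4, 185.3], 10, [265, 183, 2, 6]) [0.5219 0.0868 0.03  ]
top dot ([349.2, 176.1], 192, [339, 170, 21, 13]) [ 0.5494 -0.169   0.046 ]
top dot ([334.9, 193.5], 59, [331, 190, 9, 8]) [ 0.4956 -0.1248  0.046 ]
top disc ([334.8, 194.0], 720, [319, 179, 32, 31]) [ 0.4941 -0.1245  0.046 ]
top yel ([161.4, 195.0], 52, [154, 188, 12, 12]) [0.4755 0.3759 0.14  ]
scene rec ([248.7, 235.7], 269, [236, 228, 31, 19]) [0.5208 0.0217 0.03  ]
scene dot ([219.7, 196.4], 489, [190, 183, 45, 39]) [ 0.4682 -0.1169  0.046 ]
scene dot ([194.8, 216.5], 101, [190, 208, 17, 14]) [ 0.5609 -0.1332  0.046 ]
scene disc ([211.5, 203.9], 789, [195, 189, 34, 31]) [ 0.5017 -0.1205  0.046 ]
scene yel ([380.8, 276.9], 129, [375, 264, 15, 22]) [0.4887 0.3843 0.14  ]
```

View pics/st.png

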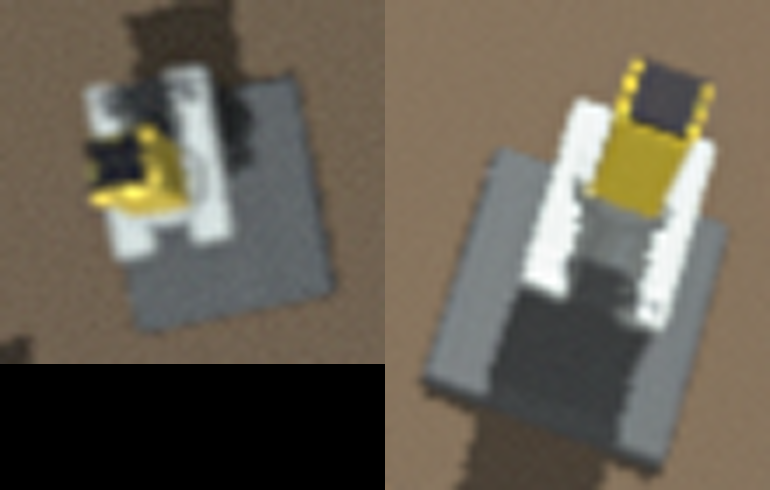

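The crop confirms the dark stand: its slot opens towards -x, the post is at +x, and the yellow probe with its black cap hangs in it (handle at top-view px ≈(161,195)). Next is one wrist view over the plate.

```bash
python3 - <<'E'
from h import *
V={n:shot(n) for n in("top","scene")}
t=lambda *p:[(140+x/7,170+y/7) for x,y in p]
s=lambda *p:[(345+(x-385)/7,255+y/7) for x,y in p]
print("prong top-view tips L/R,far L/R",onz(t((117,258),(155,252),(195,246),(232,240),(88,88),(205,68)),.1,*V["top"][1:]).round(4).tolist())
a,b=V["top"][1:],V["scene"][1:]
print("cap",tri(t((115,160)),a,s((672,100)),b))
for nm,px in(("can",(424,208)),("mug",(427,142)),("jar",(168,137))): print(nm,onz([px],.1,*a).round(3))
move_pose([.35,-.3,.33],down(-np.pi/2));move_pose([.42,.1,.33],down(-np.pi/2))
c,T=cam("wrist");im=read_camera("wrist");np.save("T1.npy",T)
cv2.imwrite("pics/w1.png",im[:,:,::-1]);print(get_time())
E
```

```text
prong top-view tips L/R,far L/R [[0.446, 0.399, 0.1], [0.4486, 0.3834, 0.1], [0.4512, 0.3669, 0.1], [0.4538, 0.3516, 0.1], [0.5171, 0.4136, 0.1], [0.5258, 0.3651, 0.1]]
cap (array([0.47766537, 0.38531566, 0.16277646]), np.float64(0.0034192942093601505))
can [[ 0.447 -0.378  0.1  ]]
mug [[ 0.644 -0.393  0.1  ]]
jar [[0.653 0.373 0.1  ]]
3.1833
```

View pics/w1.png

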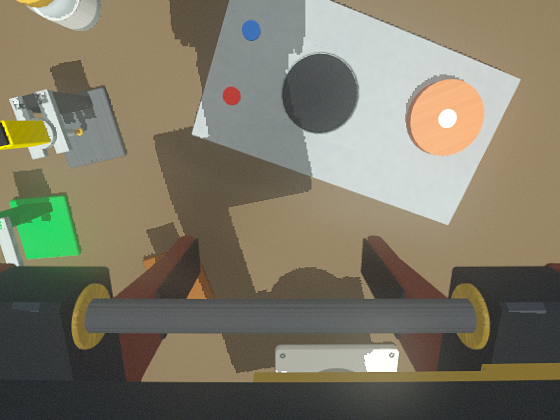

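Wrist view: disc and dot at (447,118), recess at (320,92), red pad at (232,96), blue pad at (251,30), all unobstructed.

```bash
python3 - <<'E'
from h import *
im=cv2.imread("pics/w1.png")[:,:,::-1];T=np.load("T1.npy");c=camera_info("wrist")
for nm,f,roi,z in(("red",RED,(210,70,260,120),.034),("blue",BLUE,(230,10,275,50),.034),("rec",lambda h,s,v:v<85,(280,50,365,136),.03),
 ("dot",lambda h,s,v:(s<40)&(v>200),(432,100,465,135),.046),("disc",lambda h,s,v:(s>70)&(v>190)&(h<20),(400,70,490,165),.046)):
    b,m=blobs(im,f,roi)
    k=max(cv2.findContours(m,0,1)[0],key=cv2.contourArea)
    P=onz(cv2.convexHull(k)[:,0].astype(float),z,c,T)[:,:2].astype(np.float32)
    (x,y),r=cv2.minEnclosingCircle(P);e=cv2.fitEllipse(cv2.convexHull(k))
    print(nm,b[0][:2],onz([b[0][0]],z,c,T)[0].round(4),"circ",round(x,4),round(y,4),round(r,4), onz([e[0]],z,c,T)[0].round(4))
E
```

```text
Traceback (most recent call last):
cv2.error: OpenCV(4.12.0) /io/opencv/modules/imgproc/src/shapedescr.cpp:361: error: (-201:Incorrect size of input array) There should be at least 5 points to fit the ellipse in function 'fitEllipseNoDirect'
```

```bash
python3 - <<'E'
from h import *
im=cv2.imread("pics/w1.png")[:,:,::-1].copy();T=np.load("T1.npy");c=camera_info("wrist")
hsv=cv2.cvtColor(im,cv2.COLOR_RGB2HSV);print([hsv[y,x].tolist() for x,y in((232,96),(251,30),(320,92),(447,118),(465,110),(345,50))])
for nm,f,roi,z in(("red",lambda h,s,v:s>120,(210,70,260,120),.034),("blue",lambda h,s,v:s>120,(230,10,275,50),.034),("rec",lambda h,s,v:v<75,(280,50,365,136),.03),
 ("dot",lambda h,s,v:(s<60)&(v>200),(432,100,465,135),.046),("disc",lambda h,s,v:(s>70)&(v>190)&(h<20),(400,70,490,165),.046)):
    b,m=blobs(im,f,roi)
    if not b: print(nm,"none");continue
    k=max(cv2.findContours(m,0,1)[0],key=cv2.contourArea)
    P=onz(cv2.convexHull(k)[:,0].astype(float),z,c,T)[:,:2].astype(np.float32)
    (x,y),r=cv2.minEnclosingCircle(P)
    print(nm,b[0][:2],onz([b[0][0]],z,c,T)[0].round(4),"circ",round(x,4),round(y,4),round(r,4))
E
```

```text
[[2, 175, 182], [107, 161, 177], [120, 6, 81], [0, 0, 255], [13, 118, 250], [87, 12, 212]]
red ([231.0, 95.5], 249) [0.5257 0.1642 0.034 ] circ 0.5259 0.164 0.0117
blue ([250.7, 30.0], 295) [0.606  0.1359 0.034 ] circ 0.6059 0.1359 0.0121
rec ([289.4, 103.1], 346) [0.5161 0.0855 0.03  ] circ 0.5169 0.0797 0.0344
dot ([447.0, 118.1], 279) [ 0.4966 -0.1251  0.046 ] circ 0.4967 -0.1251 0.0125
disc ([446.6, 116.9], 4127) [ 0.4981 -0.1244  0.046 ] circ 0.4965 -0.1245 0.05
```

```bash
python3 - <<'E'
from h import *
im=cv2.imread("pics/w1.png")[:,:,::-1].copy();T=np.load("T1.npy");c=camera_info("wrist")
for th in(90,105,115):
    b,m=blobs(im,lambda h,s,v:v<th,(275,45,365,140))
    k=max(cv2.findContours(m,0,1)[0],key=cv2.contourArea)
    for z in(.03,.023):
        P=onz(cv2.convexHull(k)[:,0].astype(float),z,c,T)[:,:2].astype(np.float32)
        (x,y),r=cv2.minEnclosingCircle(P);print(th,z,b[0],onz([b[0][0]],z,c,T)[0].round(4),"circ",round(x,4),round(y,4),round(r,4))
D=np.array([.4966,-.125]);Rc=np.array([.5285,.0531])
d=Rc-D;print(np.linalg.norm(d),np.arctan2(d[1],d[0]))
for s in(0,np.pi):
  a=np.arctan2(d[1],d[0])-np.pi/2+s
  for p in(D-d*.6,Rc): print(s,inverse_kinematics([*p,.035],down(a)))
E
```

```text
90 0.03 ([313.0, 92.7], 3592, [282, 54, 68, 79]) [0.5296 0.0536 0.03  ] circ 0.528 0.0455 0.0506
90 0.023 ([313.0, 92.7], 3592, [282, 54, 68, 79]) [0.5302 0.0529 0.023 ] circ 0.5286 0.0447 0.0514
105 0.03 ([318.9, 93.0], 4596, [282, 54, 75, 79]) [0.5292 0.0456 0.03  ] circ 0.528 0.0455 0.0509
105 0.023 ([318.9, 93.0], 4596, [282, 54, 75, 79]) [0.5298 0.0448 0.023 ] circ 0.5285 0.0447 0.0517
115 0.03 ([319.0, 93.0], 4642, [281, 54, 77, 79]) [0.5292 0.0455 0.03  ] circ 0.5279 0.0455 0.0517
115 0.023 ([319.0, 93.0], 4642, [281, 54, 77, 79]) [0.5298 0.0447 0.023 ] circ 0.5285 0.0447 0.0524
0.18093429746734035 1.3935628219962066
0 [-4.74492306e-01  5.81440815e-01  1.93398482e+00 -4.44089210e-16
  6.26167014e-01 -2.97258801e-01]
0 [ 7.77313501e-02  5.81792945e-01  1.93314086e+00 -4.44089210e-16
  6.26658847e-01  2.54964855e-01]
3.141592653589793 None
3.141592653589793 None
```

```bash
python3 - <<'E'
from h import *
D=np.array([.4967,-.125]);Rc=np.array([.529,.0455]);d=Rc-D;L=np.linalg.norm(d);d/=L
q=down(np.arctan2(d[1],d[0])-np.pi/2)
P=lambda s,z:[*(Rc+d*s),z]
move_pose([.42,-.1,.25],q);command_gripper(.68);move_pose(P(-L-.078,.12),q);movel(P(-L-.078,.034),v=.15)
movel(P(-.055-.055,.034),v=.06);print(get_time(),get_ft_force())
c,T=cam("wrist");im=read_camera("wrist");cv2.imwrite("pics/w2.png",im[:,:,::-1]);np.save("T2.npy",T)
for n in("top","scene"):cv2.imwrite(f"pics/{n}2.png",read_camera(n)[:,:,::-1])
b,m=blobs(im,lambda h,s,v:(s<60)&(v>180));print([(x,onz([x[0]],.046,c,T)[0].round(4)) for x in b[:5]]);print(get_tcp_pos(),d,get_grip_width())
E
```

```text
9.4167 [-0.83135338 -1.49628962 -0.10822131]
[(([113.2, 138.2], 35694, [44, 0, 161, 287]), array([0.4457, 0.0122, 0.046 ])), (([280.1, 353.1], 6521, [187, 334, 187, 38]), array([ 0.4991, -0.1146,  0.046 ])), (([281.1, 283.8], 3438, [217, 261, 127, 38]), array([ 0.5073, -0.0737,  0.046 ])), (([400.4, 55.3], 3337, [374, 0, 53, 117]), array([0.5775, 0.0226, 0.046 ])), (([280.1, 164.9], 2088, [255, 140, 52, 51]), array([ 0.5181, -0.014 ,  0.046 ]))]
[ 0.50848788 -0.06265118  0.03400565] [0.18613225 0.9825247 ] 0.67818222527139
```

View pics/w2.png

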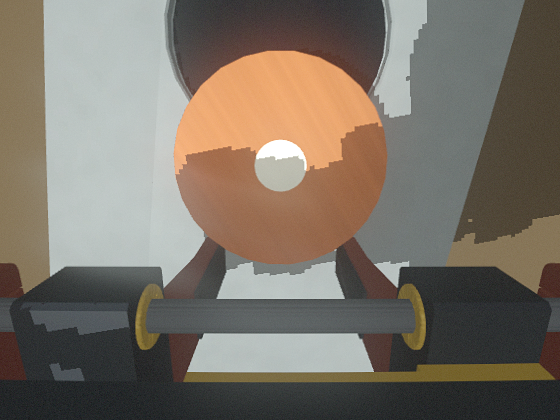

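The disc is nested in both fingers with its dot at (280,165), and the recess (167–392 px) lies straight ahead. I'll push it home.

```bash
python3 - <<'E'
from h import *
D=np.array([.4967,-.125]);Rc=np.array([.529,.0455]);d=Rc-D;L=np.linalg.norm(d);d/=L
P=lambda s,z:[*(Rc+d*s),z]
movel(P(-.053,.034),v=.04)
print(movel(P(-.0475,.034),v=.02,until_force=10),get_tcp_pos(),get_ft_force())
movel(P(-.1,.034),v=.15);movel(P(-.13,.16),v=.25)
im,c,T=shot("wrist");cv2.imwrite("pics/w3.png",im[:,:,::-1])
for z in(.039,.046):
    b,m=blobs(im,lambda h,s,v:(s<60)&(v>170)&(v<256),(200,20,360,220));print([(x,onz([x[0]],z,c,T)[0].round(4)) for x in b[:3]])
print(get_time())
E
```

```text
False [ 0.52022865 -0.00100904  0.03402177] [-0.97220325 -1.49893821 -1.46143916]
[(([256.1, 157.3], 15340, [200, 20, 160, 200]), array([ 0.4917, -0.039 ,  0.039 ])), (([280.8, 42.3], 778, [266, 26, 30, 33]), array([0.5296, 0.047 , 0.039 ])), (([335.9, 94.4], 203, [323, 85, 29, 19]), array([ 5.672e-01, -4.000e-04,  3.900e-02]))]
[(([256.1, 157.3], 15340, [200, 20, 160, 200]), array([ 0.4923, -0.0384,  0.046 ])), (([280.8, 42.3], 778, [266, 26, 30, 33]), array([0.5293, 0.0454, 0.046 ])), (([335.9, 94.4], 203, [323, 85, 29, 19]), array([ 0.5659, -0.0008,  0.046 ]))]
12.7833
```

View pics/w3.png

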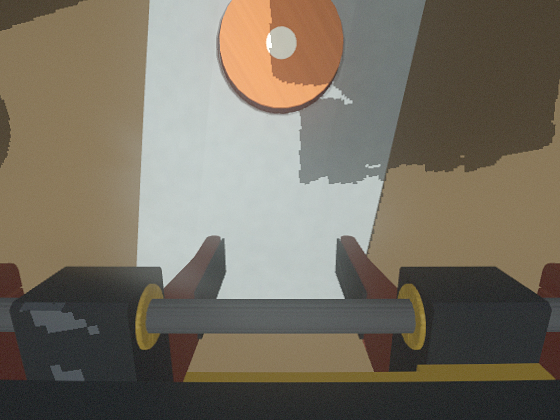

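```bash
python3 - <<'E'
from h import *
yaw=.19;q=down(yaw-np.pi/2)
command_gripper(1.0)
move_pose([.42,.0,.26],q)
im,c,T=shot("wrist")
b,m=blobs(im,lambda h,s,v:(s>70)&(h<22)&(v>60));
hsv=cv2.cvtColor(im,cv2.COLOR_RGB2HSV).astype(int)
g=proj([.529,.0465,.039],c,T)[0];x,y=map(int,g);r=(x-75,max(0,y-75),x+75,y+75)
b,m=blobs(im,lambda h,s,v:(s>95)&((h<18)|(h>172)),r)
k=cv2.convexHull(max(cv2.findContours(m,0,1)[0],key=cv2.contourArea))[:,0].astype(float)
print(g,b[0])
for z in(.039,.046):
    P=onz(k,z,c,T)[:,:2].astype(np.float32);(cx,cy),rr=cv2.minEnclosingCircle(P);print(z,cx,cy,rr)
b,m=blobs(im,lambda h,s,v:(s<75)&(v>100),(x-25,y-25,x+25,y+25),30);print([(k,onz([k[0]],.039,c,T)[0].round(4)) for k in b[:2]])
cv2.imwrite("pics/a4.png",im[max(0,y-95):y+95,x-130:x+130,::-1])
move_pose([.385,.355,.27],q)
im,c,T=shot("wrist");np.save("T5.npy",T);cv2.imwrite("pics/w5.png",im[:,:,::-1]);print(get_time())
a=cv2.resize(cv2.imread("pics/a4.png"),(520,380));w=im[:300,:,::-1]
cv2.imwrite("pics/v5.png",np.vstack([w,cv2.resize(cv2.copyMakeBorder(cv2.imread("pics/a4.png"),0,0,0,300,0),(560,210))]))
E
```

```text
[256.68977766  79.96800837] ([256.9, 78.1], 6239, [213, 31, 89, 95])
0.039 0.5293892621994019 0.04623125120997429 0.05003199353814125
0.046 0.528632640838623 0.04561104625463486 0.04911791905760765
[(([256.6, 79.2], 406, [246, 68, 22, 23]), array([0.5298, 0.0467, 0.039 ]))]
16.0833
```

View pics/v5.png

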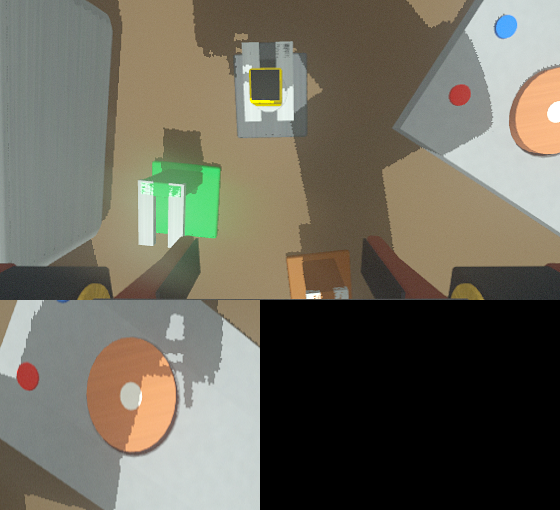

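The disc is flat: its radius fits 50 mm at z=39 mm, with the dot at (256.6,79.2) in that frame. The probe cap is at (265,84) and the prongs are parallel to the image columns, so the yaw of about 0.19 holds.

```bash
python3 - <<'E'
from h import *
im=cv2.imread("pics/w5.png")[:,:,::-1].copy();T=np.load("T5.npy");c=camera_info("wrist")
b,m=blobs(im,YEL,(235,55,300,115));print(b[:2])
b,m=blobs(im,lambda h,s,v:(v<70),(248,65,285,102));print(b[:2])
k=max(cv2.findContours(m,0,1)[0],key=cv2.contourArea);rc=cv2.minAreaRect(k);print(rc,onz([rc[0]],.17,c,T)[0].round(4))
bx=onz(cv2.boxPoints(rc),.17,c,T)[:,:2];e=np.diff(bx,axis=0);print("sides",np.linalg.norm(e,axis=1),np.degrees(np.arctan2(e[:,1],e[:,0])))
b,m=blobs(im,lambda h,s,v:(v>195)&(s<40),(235,38,300,128));print(b[:4])
row=lambda y:np.flatnonzero(m[y]);
for y in(112,118):
    r=row(y);g=np.split(r,np.flatnonzero(np.diff(r)>2)+1);px=[(f,y) for s in g for f in(s[0]-.5,s[-1]+.5)];P=onz(px,.1,c,T)
    print(y,px,P[:,:2].round(4).tolist(), P.mean(0).round(4))
E
```

```text
[([267.1, 90.7], 340, [249, 68, 33, 38])]
[]
((277.0, 99.0), (0.0, 0.0), 0.0) [0.4706 0.372  0.17  ]
sides [0. 0. 0.] [0. 0. 0.]
[([269.8, 106.0], 931, [243, 81, 51, 41]), ([246.3, 68.2], 56, [243, 64, 9, 10])]
112 [(np.float64(244.5), 112), (np.float64(260.5), 112), (np.float64(276.5), 112), (np.float64(293.5), 112)] [[0.4572, 0.4026], [0.4601, 0.3872], [0.4631, 0.3717], [0.4663, 0.3552]] [0.4617 0.3792 0.1   ]
118 [(np.float64(244.5), 118), (np.float64(260.5), 118), (np.float64(276.5), 118), (np.float64(293.5), 118)] [[0.4515, 0.4017], [0.4545, 0.3862], [0.4575, 0.3706], [0.4607, 0.3541]] [0.4561 0.3781 0.1   ]
```

```bash
python3 - <<'E'
from h import *
T=np.load("T5.npy");c=camera_info("wrist")
p=onz([(265.2,85.5)],.17,c,T)[0];print(p)
print(onz([(249,85),(281,85),(265,68),(265,102)],.17,c,T).round(4).tolist())
yaw=.19;q=down(yaw-np.pi/2)
p=p[:2]*.75+np.array([.4777,.3853])*.25;print(p)
move_pose([*p,.22],q);movel([*p,.126],v=.12,until_force=8)
print(get_tcp_pos(),get_ft_force());f0=get_ft_force()
command_gripper(0.0);print(get_grip_width(),get_finger_force(),get_ft_force(),get_time())
im,c,T=shot("wrist");cv2.imwrite("pics/w6.png",im[:,:,::-1])
E
```

```text
[0.47854605 0.38268615 0.17      ]
[[0.4766, 0.3949, 0.17], [0.4812, 0.3709, 0.17], [0.4908, 0.3851, 0.17], [0.4667, 0.3807, 0.17]]
[0.47833454 0.38333961]
[0.47871952 0.38375263 0.12684213] [-0.4790028   0.66064641 -0.05081911]
0.29626619678814275 29.992485344409943 [-0.6619715   0.24517463 -1.27443963] 18.5083
```

```bash
python3 - <<'E'
from h import *
p=get_tcp_pos();np.save("grip.npy",p)
movel([p[0],p[1],.25],v=.15);print(get_ft_force())
q=down(.19-np.pi/2);f=.103
move_pose([.5297,.0464,.25],q);movel([.5297,.0464,.039+.018+f],v=.15);wait(.2)
im,c,T=shot("wrist");P=proj([[*get_tcp_pos()[:2],get_tcp_pos()[2]-f],[*get_tcp_pos()[:2],get_tcp_pos()[2]-f+.022],[.5297,.0464,.039]],c,T);print(P,get_time(),get_ft_force())
cv2.imwrite("pics/w7.png",im[:,:,::-1])
s=read_camera("scene");cs=camera_info("scene");g=proj([.53,.046,.05],cs,cs["T"])[0].astype(int);x,y=g
cv2.imwrite("pics/v7.png",np.hstack([im[100:400,130:430,::-1],cv2.resize(s[y-60:y+30,x-45:x+45,::-1],(300,300))]))
E
```

```text
[ 0.51150856 -0.98385432 -1.50020894]
[[279.04356135 207.79940802]
 [278.98102752 214.89735409]
 [279.0062176  203.1510481 ]] 21.8167 [ 0.00231591  0.15604347 -1.46143847]
```

View pics/v7.png

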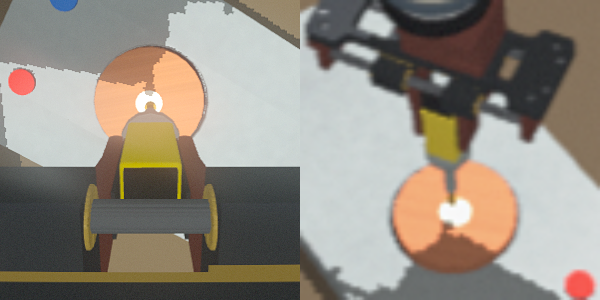

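The tip sits just above the centre of the dot (crop px ≈(150,104)) and the probe is upright. I'll press all three in order.

```bash
python3 - <<'E'
from h import *
f=.103
def press(x,y,zt):
    movel([x,y,zt+.006+f],v=.1);wait(.25);f0=get_ft_force()
    hit=movel([x,y,zt-.0065+f],v=.02,until_force=2.0)
    wait(.3);print(hit,"z rel",round(get_tcp_pos()[2]-f-zt,4),"dF",(get_ft_force()-f0).round(2));wait(.35)
    movel([x,y,zt+.03+f],v=.1)
press(.5297,.0464,.039)
for x,y in((.5256,.164),(.6055,.136)):
    movel([x,y,.034+.03+f],v=.15);press(x,y,.034)
p=get_tcp_pos();movel([p[0],p[1],.25],v=.15)
im,c,T=shot("wrist");cv2.imwrite("pics/w8.png",im[:,:,::-1]);print(get_time())
E
```

```text
True z rel -0.0062 dF [1.19 0.71 0.87]
True z rel -0.0061 dF [1.32 0.51 2.87]
True z rel -0.0062 dF [ 1.65 -0.38  2.71]
31.3167
```

```bash
python3 - <<'E'
from h import *
F=[]
for i in range(10): wait(.02);F.append(get_ft_force())
F=np.array(F);print(F.mean(0).round(2),F.std(0).round(2))
a,b=[cv2.imread(f"pics/w{i}.png") for i in(7,8)]
cv2.imwrite("pics/v8.png",np.hstack([cv2.resize(i[190:350,200:360],(400,400)) for i in(a,b)]))
im=b[:,:,::-1].copy()
for i in(a,b): print(blobs(i[:,:,::-1].copy(),YEL,(200,190,360,300))[0][:2])
E
```

```text
[ 0.15  0.03 -1.26] [0.42 0.41 0.19]
[([280.2, 261.4], 1456, [249, 243, 63, 56])]
[([279.3, 251.2], 2447, [249, 223, 63, 76])]
```

View pics/v8.png

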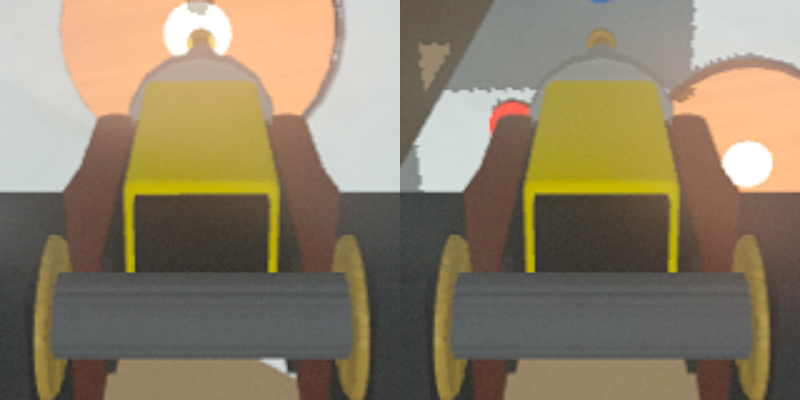

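The probe sits unchanged in the grip (tip and collar at the same pixels in both crops) and the foot gave about 6 mm at each press. Now I'll hang it back.

```bash
python3 - <<'E'
from h import *
p=np.load("grip.npy");q=down(.19-np.pi/2)
move_pose([p[0],p[1],.25],q);wait(.2);print(get_tcp_pos()[:2]-p[:2])
movel([p[0],p[1],p[2]+.012],v=.12);wait(.2)
print(movel([p[0],p[1],p[2]-.001],v=.02,until_force=4),get_tcp_pos()-p,get_ft_force())
command_gripper(.7);wait(.3)
movel([p[0],p[1],.26],v=.12)
move_pose([.385,.355,.27],q);wait(.3)
im,c,T=shot("wrist");cv2.imwrite("pics/w9.png",im[:,:,::-1])
move_pose([.42,.0,.26],q);im2,c,T=shot("wrist");
g=proj([.529,.0465,.039],c,T)[0];x,y=map(int,g)
b,m=blobs(im2,lambda h,s,v:(s>95)&((h<18)|(h>172)),(x-75,max(0,y-75),x+75,y+75))
k=cv2.convexHull(max(cv2.findContours(m,0,1)[0],key=cv2.contourArea))[:,0].astype(float)
print(cv2.minEnclosingCircle(onz(k,.039,c,T)[:,:2].astype(np.float32)))
s=read_camera("scene")
cv2.imwrite("pics/v9.png",np.hstack([cv2.resize(im[20:160,210:330,::-1],(343,400)),cv2.resize(s[110:390,80:430,::-1],(440,352)) if 0 else cv2.resize(s[110:390,80:400,::-1],(457,400))]))
print(get_time())
E
```

```text
[ 0.00087041 -0.00107688]
True [-1.66343796e-04 -8.27924455e-05 -6.42602775e-05] [ 0.1705821  -0.51356199  4.40805996]
((0.5293199419975281, 0.046291839331388474), 0.04987219721078873)
39.1917
```

View pics/v9.png

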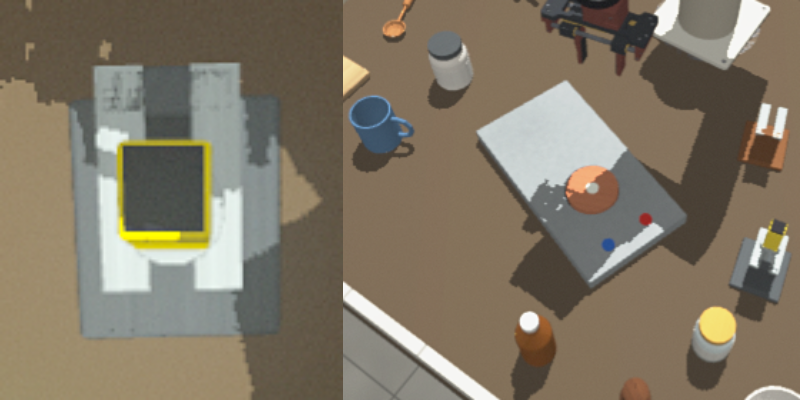

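The probe hangs upright in the dark fork, the disc is seated, and the canister, mug and jar stand where they were.

```bash
python3 -c "
from station import *
print(get_time(),job_done())"
```

```text
the job is handed in; nothing more can be done
39.1917 None
```

I handed the job in at 39.2 s: disc seated, dot, red and blue pads pressed in that order (0.65 s each), and probe hung back upright with the bystanders unmoved; the dot press read only about 0.9 N against 2.7–2.9 N on the pads, but at the same 6 mm depth, so I put that down to sensor noise and did not repeat it.

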